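# Snap the nail-kit case shut

## Task

Shut the small blue nail-kit case: press the free edge of its half-open lid down until the spring catch clicks and the lid stays shut flat. Leave the pink hair-tie case open as it is, and leave the orange cup standing where it is.

Things in the scene. Friction and masses are not known exactly. Their poses are not given: they have to be found in the camera images.
- nail_case: Blue plastic nail-kit case, fixed on the crate, 100 x 76 x 36 mm shut, a nail clipper inside. Origin: centre of its underside (z = 0, the crate top). z up; x points from the hinge to the free, catch side of the lid; y along the hinge. Hinge line at x = -46, z = 30 mm. Shut, the 6 mm thick flat lid reaches to x = +54 mm, upper face at z = 36 mm. Catch: middle of the free side, below the lid.
- nail_lid (a joint): Angle of the blue lid: 0 is shut flat, it grows to 1.2 rad as the free edge rises. The lid is 100 mm long from hinge line to free edge, 76 mm wide; its underside plane passes through the hinge line. A stiff hinge holds it where left. The last 0.1 rad work against the spring catch: a push of about 5 to 9 N near the free edge clicks it past, then it stays shut by itself.
- pink_lid (a joint): Angle of the lid of the pink hair-tie case, of the same shape and size as the blue one: 0 is shut, it grows as it opens. It stands half open and is to stay so.
- cup: Orange cup, open on top, 72 mm across the rim, 75 mm high, standing loose on the crate. Origin: centre of its underside.
Not all that is in view belongs to the job. Of the things shaped like the cup, the orange one is meant.

How it is judged (in metres and radians):
At the end, for the whole second after the job is handed in: The blue lid is held shut by its catch (angle below 0.04 rad), the pink lid is still open (above 0.25 rad) and the cup stands upright (within 0.2 rad) less than 30 mm from where it was (value of joint nail_lid below 0.04 rad and value of joint pink_lid above 0.25 rad and distance of cup from where it was at the start of the episode below 0.03 m and angle between cup's own z axis and vertical below 0.2 rad); the robot touches nothing.
It fails at once if the pink lid is pushed shut (below 0.25 rad) (value of joint pink_lid below 0.25 rad).
It fails at once if the cup is knocked over (tilted beyond 0.5 rad) (angle between cup's own z axis and vertical above 0.5 rad).
It also fails if it takes over 27 s, if anything falls off the work surface, if the arm or the gripper's body presses on something with over 40 N, if the wrist force passes 120 N, or if a joint passes its speed limit or range.

## Robot

A 6-joint arm with a two-finger parallel gripper is mounted at the origin on the work surface. World frame = base frame: x ahead of the robot, y to its left, z up, the work surface at z = 0. Lengths are in mm, angles in rad, forces in N, time in s.
With the tool pointing down it reaches from about 250 to 850 mm from the base axis. Payload 12.5 kg.
Tool frame: the origin (TCP) lies at the very end of the fingers, on their centre line; the grasp point (between the pads) lies 19 mm behind it (r.grip_depth is the distance from the TCP to the grasp point, in mm); z points along the fingers, y is the line along which they close (so a half turn about z gives the same grasp; the last joint's range is limited). The gripper opens to 93 mm and grips with 3 to 60 N. Pads are 15 mm wide; open, the fingers measure 128 mm over their backs; the gripper's body (75 mm by 188 mm) begins 65 mm behind the grasp point.
Start: joints at [-1.32, 0.351, 1.652, -0, 1.139, -0.085], TCP at [181.257, -519.259, 218.633] pointing down, gripper open.
Joint ranges: [-2.75, 2.75], [-0.79, 2.1], [0.01, 2.65], [-1.57, 4.71], [0.07, 3.14], [-2.87, 2.87]. Speed limits (rad/s): [2.22, 2.22, 2.79, 3.14, 3.14, 3.14].

## Interface

Orientations are given as a unit quaternion [x, y, z, w].
In Python, from cell import r, cams, telemetry gives the robot as it stands. Calls block until the motion is done:
- r.goto(position, orientation): joint-space move of the TCP to a pose.
- r.move_linear(position, feed=150, orientation=None, guard=None): straight line of the TCP; orientation=None keeps the orientation; feed is the mean speed in mm/s. With guard (N) it stops when the force on the tool has changed by that much, and returns True; else False.
- r.move_joints(angles): joint-space move.
- r.gripper_to(opening): opening from 0.0 (shut) to 1.0 (fully open); the grip force is fixed at half the most; returns when the fingers have stopped.
- r.hold(seconds).
- r.ik(position, orientation): joint angles nearest the present ones, or None.
- cams.snapshot(name): name is "side" or "top"; returns a dict with "frame" (480x640x3 uint8, blue, green, red), "fovy" (degrees; the focal length in pixels is half the picture's height over the tangent of half this angle, whatever the lens; pixels are square), "cx", "cy" (the principal point, pixels), "k1" (the pictures are not rectified: a ray, as slopes to the right and down, at radius r is drawn at 1 + k1 r^2 times it, then the intrinsics apply), "view" (4x4, takes a point from world to camera coordinates). Camera axes: x right, y down, z forward; pixel columns grow to the right and rows downward; lengths in mm; the calibration is good to about 2 mm. A picture is of the moment at which its call begins. There is no depth.
A pose or a line that the arm cannot do raises r.IKError and nothing moves.
- r.close_job(): hands the job in; it is judged then, once.
Readings, each from a call of its own:
- telemetry.current_t(): time.
- telemetry.current_joint_pos(): joint angles.
- telemetry.current_qd(): joint speeds.
- telemetry.current_joint_efforts(): joint torques, N m.
- telemetry.current_ee_pos(): TCP position.
- telemetry.current_orientation(): TCP orientation.
- telemetry.current_wrist_force(): force on the tool from outside, world axes, zero at the start.
- telemetry.current_torque(): the same for the moment, N m.
- telemetry.current_width(): opening from 0.0 (shut) to 1.0 (fully open).
- telemetry.current_grip_force(): force on a finger pad.
Only numpy, scipy, OpenCV 4.12 (cv2) and the standard library are available. Lean on these libraries where they do the work, as an engineer would, in place of code of your own. Each camera call takes 0.05 s, during which the arm holds its last target. There are 200 camera calls.

## Working session

There is one attempt and no reset: what is moved stays moved. The work goes in short steps, each a Python script; the robot and the scene stay as the last script left them, time stands still between calls to the robot, and variables do not carry over. Pictures are saved under pics/ and viewed, at most 10 in all, crops included, and the job is handed in when it is done.

```bash
mkdir -p pics
python3 - <<'E'
from cell import r,cams,telemetry
import cv2,numpy as np
for n in("side","top"):
    s=cams.snapshot(n); cv2.imwrite(f"pics/{n}0.png",s["frame"])
    print(n,s["fovy"],s["cx"],s["cy"],s["k1"],np.round(s["view"],4).tolist())
print(telemetry.current_t(),telemetry.current_orientation())
E
```

```text
side 50.71416343650501 313.66684571582056 245.26247822146283 -0.115452950305247 [[-0.9905, -0.1373, 0.0101, 553.5116], [-0.1066, 0.7186, -0.6872, 104.9871], [0.087, -0.6817, -0.7264, 895.1487], [0.0, 0.0, 0.0, 1.0]]
top 57.694396472994626 321.2750168095548 236.38655081322048 0.015619638701228466 [[0.0135, -0.9999, -0.0, 15.1956], [-0.9994, -0.0135, -0.031, 552.9005], [0.031, 0.0005, -0.9995, 815.8837], [0.0, 0.0, 0.0, 1.0]]
0.1 [ 9.85936335e-01  1.67120545e-01 -5.09187507e-05 -5.13375845e-04]
```

View pics/side0.png

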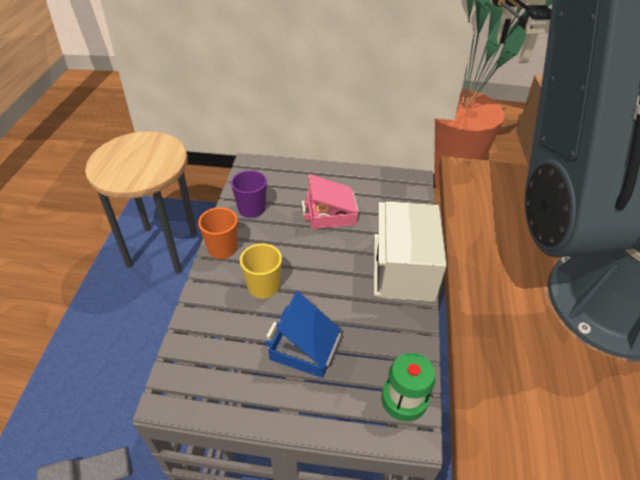

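View pics/top0.png

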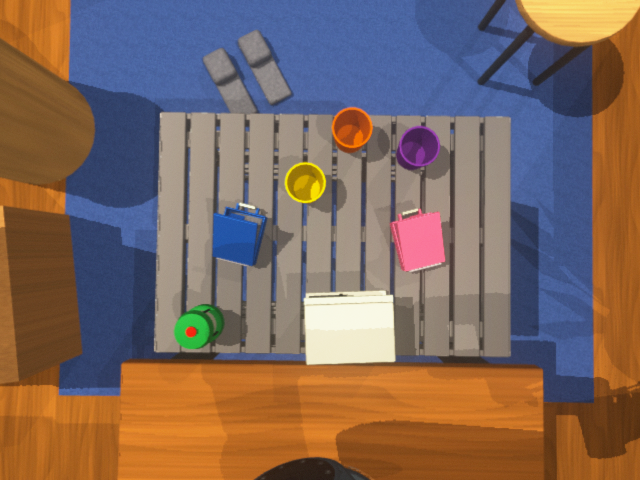

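The side view shows the blue case around (305,335), with its hinge toward the robot and its catch at (273,331). The pink case is at (330,203) and the orange cup at (219,233). In the top view they are at (240,235), (418,240) and (352,129), with the blue catch at (247,208). Next I'll enlarge the blue case.

```bash
python3 - <<'E'
import cv2,numpy as np
a=cv2.imread("pics/side0.png")[285:385,255:355]; b=cv2.imread("pics/top0.png")[190:290,195:295]
cv2.imwrite("pics/c.png",np.hstack([cv2.resize(x,(400,400),interpolation=cv2.INTER_CUBIC) for x in(a,b)]))
E
cat > h.py <<'E'
import numpy as np,cv2
def ray(s,u,v):
    f=240/np.tan(np.radians(s["fovy"]/2)); K=np.array([[f,0,s["cx"]],[0,f,s["cy"]],[0,0,1]])
    # drawn = x(1+k1 r^2)
    p=cv2.undistortPointsIter(np.array([[[u,v]]],float),K,np.array([s["k1"],0,0,0,0.]),None,None,(3,50,1e-10))[0,0]
    V=np.array(s["view"]);R=V[:3,:3]; d=R.T@np.array([p[0],p[1],1]); return -R.T@V[:3,3],d/np.linalg.norm(d)
def tri(s1,p1,s2,p2):
    o1,d1=ray(s1,*p1);o2,d2=ray(s2,*p2)
    t=np.linalg.lstsq(np.c_[d1,-d2],o2-o1,rcond=None)[0]
    a=o1+t[0]*d1;b=o2+t[1]*d2; return (a+b)/2,np.linalg.norm(a-b)
def plane(s,p,z):
    o,d=ray(s,*p); return o+d*(z-o[2])/d[2]
E
```

```text
(no output)
```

View pics/c.png

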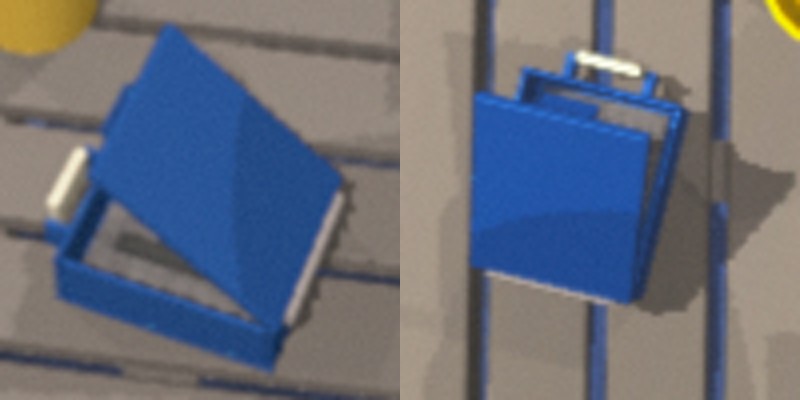

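The left crop (side view) has the lid corners at free +y (100,178), free -y (168,25), hinge +y (275,325) and hinge -y (342,180). In the right crop (top view) they are at (75,93), (248,133), (70,267) and (232,302). I'll triangulate these.

Run:
```python
from cell import r,cams,telemetry
from h import *
S=cams.snapshot("side");T=cams.snapshot("top")
c=lambda x,y:(255+x/4-.4,285+y/4-.4); t=lambda x,y:(195+x/4-.4,190+y/4-.4)
P={}
for n,a,b in [("free+y",c(98,178),t(75,93)),("free-y",c(168,23),t(248,133)),("hin+y",c(272,325),t(70,266)),("hin-y",c(344,183),t(232,302)),("catch",c(68,185),t(210,64)),
 ("body free+y top",c(58,258),t(122,70)),("orange rim ctr",(219,225),(352,129)),("yellow rim",(261.5,262),(305.5,183))]:
    P[n],e=tri(S,a,T,b); print(n,P[n].round(1),round(e,1))
h=(P["hin+y"]+P["hin-y"])/2;f=(P["free+y"]+P["free-y"])/2
d=f-h; print(np.linalg.norm(d),[np.linalg.norm(P[k+"+y"]-P[k+"-y"]) for k in("free","hin")],"angle",np.arctan2(d[2],np.hypot(*d[:2])),"yaw",np.arctan2(d[1],d[0]))
for k in("free","hin"): w=P[k+"+y"]-P[k+"-y"];print("yaw from",k,np.arctan2(-w[0],w[1]))
print(h,f)
```

```text
free+y [584.7 204.8  98.9] 4.8
free-y [569.7 131.5 100.7] 2.8
hin+y [514.1 220.9  38.2] 1.8
hin-y [496.1 148.   30.6] 2.8
catch [606.7 161.1  24.7] 1.7
body free+y top [602.6 200.2  32.4] 1.6
orange rim ctr [742.  -29.7  61.6] 2.3
yellow rim [643.9  51.7  65.3] 2.1
98.69434676515854 [np.float64(74.80321634733603), np.float64(75.44875486982056)] angle 0.7242939800862955 yaw -0.22190337411235955
yaw from free -0.20195323492819836
yaw from hin -0.24146527151397343
[505.08365152 184.41607634  34.42439312] [577.19003465 168.14751865  99.81994057]
```

Checks pass: lid length 98.7 (should be 100), width 75 (76), angle about 0.72 rad, yaw -0.22, hinge about (509,183.5,30). Now I'll press along the lid's arc with the fingers shut.

Run:
```python
from cell import r,cams,telemetry
import numpy as np,cv2
psi=-.222;q=[np.cos(psi/2),np.sin(psi/2),0,0]
u=np.array([np.cos(psi),np.sin(psi),0]);H=np.array([509,183.5,30])
def P(th,L=85,dz=0): return H+u*(L*np.cos(th)-6*np.sin(th))+[0,0,L*np.sin(th)+6*np.cos(th)+dz]
tm=telemetry
r.gripper_to(0.0); p=P(.78,dz=90); print(r.ik(p,q)); r.goto(p,q); print(tm.current_t(),p)
print(r.move_linear(P(.78,dz=20),feed=150))
for th in (.74,.6,.45,.3,.18):
    g=r.move_linear(P(th,dz=4),feed=60,guard=25)
    print(th,g,tm.current_ee_pos().round(1) if hasattr(tm.current_ee_pos(),'round') else tm.current_ee_pos(),np.round(tm.current_wrist_force(),1))
    if g: break
print(tm.current_t()); cv2.imwrite("pics/s1.png",cams.snapshot("side")["frame"][235:405,190:430].repeat(3,0).repeat(3,1))
```

```text
[ 2.15668747e-01  4.57628775e-01  1.58235156e+00 -4.44089210e-16
  1.10161232e+00  2.00846507e+00]
4.4333 [563.82857649 171.12407314 184.04423186]
False
0.74 False [566.2 170.5  95.5] [-0.5  0.9  0. ]
0.6 False [574.2 168.7  86.6] [-0.5  0.5  0.9]
0.45 False [581.1 167.1  75.9] [-0.2  0.2 -0.4]
0.3 False [586.4 165.9  64.4] [-0.6 -0.2  0.1]
0.18 False [589.4 165.2  54.7] [-0.6  0.4 -0. ]
6.9083
```

View pics/s1.png

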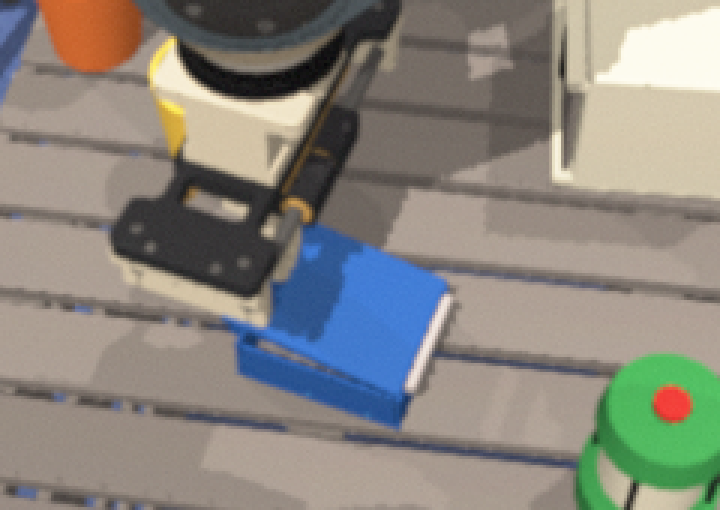

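The lid has followed the fingers. It is now nearly shut, with a small gap at crop (240,335), and the yellow cup behind is clear of the gripper. I'll press on past the catch.

Run:
```python
from cell import r,cams,telemetry as tm
import numpy as np,cv2
x,y,_=tm.current_ee_pos(); x,y=x+.8,y-.2
for z in (46,43,41,39,37,35,33,31):
    g=r.move_linear([x,y,z],feed=20,guard=25)
    print(z,g,np.round(tm.current_ee_pos(),1),np.round(tm.current_wrist_force(),1))
    if g or tm.current_wrist_force()[2]>20: break
r.move_linear([x,y,120],feed=150); x2=[x-60,y-170,230]
r.move_linear(x2,feed=250); print(tm.current_t())
from h import *
S=cams.snapshot("side");T=cams.snapshot("top")
a=S["frame"][285:385,230:355];b=T["frame"][190:290,190:315]
cv2.imwrite("pics/s2.png",np.hstack([cv2.resize(i,(400,320)) for i in(a,b)])); cv2.imwrite("pics/s3.png",S["frame"])
```

```text
46 False [590.2 165.1  45.9] [ 0.5  0.9 -0.3]
43 False [590.5 165.1  43.3] [0.1 0.4 3. ]
41 False [590.2 165.1  40.9] [1.2 0.7 1.6]
39 False [589.7 165.1  38.5] [-0.7 -0.1 -0.1]
37 False [590.  165.1  36.8] [0.5 0.3 0.3]
35 False [590.4 165.2  35.9] [-3.  -1.1  9.9]
33 False [590.5 165.2  35.2] [-9.5 -1.1 24.1]
10.8417
```

View pics/s2.png

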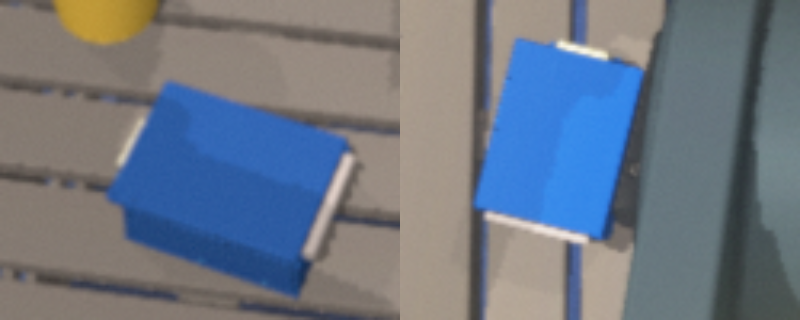

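View pics/s3.png

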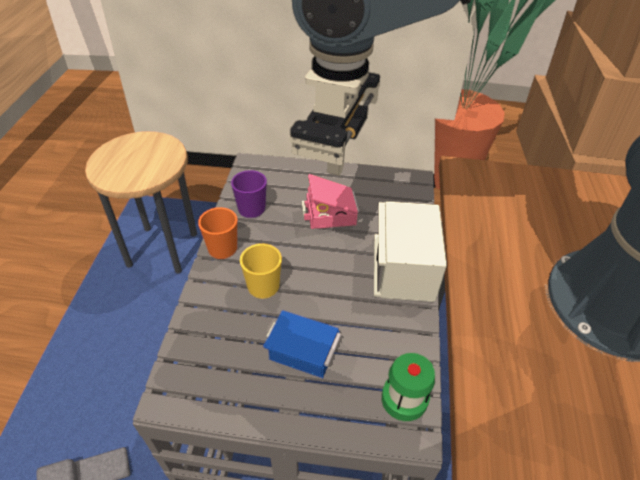

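The lid bottomed out hard at 24 N with the fingertips at z≈35.5 (shut height 36), and it stayed flat after release with no gap in either view. The pink lid is still open at (330,203), the orange cup is unmoved at (219,233), and the arm is clear, so I'm handing in.

```bash
python3 -c "
from cell import r
print(r.close_job())"
```

```text
the job is handed in; nothing more can be done
None
```

I pressed the blue nail-kit lid shut and it stayed flat after release; the pink case is still open, the orange cup hasn't moved, and the job is handed in (no verdict was returned).

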